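# Load the gel bottle into the carousel and present it

### The job

First stand the loose hand-gel bottle upright in the empty pocket of the carousel, without dropping it, and let go of it. Then turn the carousel, either way, until that bottle is at the front, in line with the pointer on the carousel's foot, and finish while still gripping the knob in the middle so that the carousel is held still: do not let go of it. Leave the other things on the trolley where they are.

Things in the scene. Friction and masses are not known exactly. Their poses are not given: they have to be found in the camera images.
- gel_bottle: the loose hand-gel bottle, clear with a flip cap, standing on the worktop left of the carousel: flat-sided body 26 (its x) x 38 (its y) mm, 84 mm tall, narrower cap (20 mm) above it to 110 mm; about 0.11 kg. Origin at the centre of its underside, z up. Grasp it across the 26 mm, about 70 mm above its underside
- foot: the carousel's fixed foot, a grey disc 220 mm across, 10 mm thick, under the turning tray, with a 30 mm wide tongue reaching 165 mm from the axis along the foot's own -x (about towards the robot) and bearing the pointer, a small steel diamond. Origin on the turning axis, at the worktop; z up. Its place and yaw differ each time
- front (a point): fixed point over the foot, 95 mm from the turning axis in the pointer's direction, 22 mm above the worktop: where the pocket must stand at the end
- carousel (a joint): angle of the turning tray about the vertical, rad, growing anticlockwise seen from above. 0 (and every full turn) = the empty pocket is at the pointer; the tray's yaw = the foot's yaw + this value. It turns freely both ways, more than a full turn, with a light friction of about 0.06 N m and no spring
- tray (a point): centre of the turning tray's top face, on the axis, axes as the tray. The tray is a white disc 270 mm across, its top 22 mm above the worktop, with four stations 95 mm from the axis, a quarter turn apart: the empty pocket, and three clear suction cups (up to 102 mm above the worktop) that are fixed to the tray
- pocket (a point): centre of the empty pocket's floor (the bottle's underside rests there, 22 mm above the worktop), 95 mm from the axis on the tray's own -x; axes as the tray. The pocket is a grey open box, inside 46 mm along the radius (x) by 34 mm (y), walls 3 mm, rim 43 mm above the worktop. The bottle fits with its 38 mm side along the radius, either way round, 4 mm to spare each side
- knob_grip (a point): point on the turning axis inside the centre knob, 160 mm above the worktop, where to grip. The knob is an upright grey cylinder, 40 mm in diameter where gripped, from 135 to 180 mm above the worktop, on a 16 mm post, fixed to the tray. It can be gripped from above at any angle
- knob: the centre knob itself (see knob_grip); origin on the axis at its underside, 135 mm above the worktop
- phone: keypad phone lying on the worktop, 117x51x15 mm, bystander; origin at the centre of its underside
- measure: round tape measure, 49x52x15 mm, bystander; origin at the centre of its underside
- electrode: flat electrode pad, 36x62x8 mm, bystander; origin at the centre of its underside
- pen: pen, 11x145x9 mm, bystander; origin at the centre of its underside
- pillbox: small carton, 31x86x49 mm, bystander; origin at the centre of its underside
Not all that is in view belongs to the job. Leave any orange or red look-alike of the gel_bottle alone.

How it is judged:
On the way:
1. the bottle stands upright on the floor of the pocket, released, before the pocket has been brought to the front (horizontal distance between gel_bottle and pocket below 0.01 m and height (world z) of gel_bottle below 0.028 m and angle between gel_bottle's own z axis and vertical below 0.12 rad and contact force between the fingers and gel_bottle below 0.1 N and horizontal distance between pocket and front above 0.05 m), for 0.2 s.
At the end, for the whole second after the job is handed in: The bottle stands upright (within 7 degrees) on the pocket's floor, untouched by the fingers; the pocket's centre is within 12 mm (7 degrees of turn) of the front point; the carousel is at rest and the fingers grip its centre knob with more than 4 N (horizontal distance between gel_bottle and pocket below 0.01 m and height (world z) of gel_bottle below 0.028 m and angle between gel_bottle's own z axis and vertical below 0.12 rad and contact force between the fingers and gel_bottle below 0.1 N and horizontal distance between pocket and front below 0.012 m and velocity of joint carousel between -0.05 and 0.05 rad/s and contact force between the fingers and knob above 4 N); the arm keeps its last pose, push and grip.
It fails at once if the bottle was dropped (it fell freely, faster than 0.7 m/s) (contact force between each of the arm, the fingers and gel_bottle below 0.05 N and linear speed of gel_bottle above 0.7 m/s).
It fails at once if another thing on the trolley was moved by more than 30 mm (distance of any of phone, measure, electrode, pen, pillbox from where it was at the start of the episode above 0.03 m).
It also fails if it takes over 59 s, if anything falls off the work surface, if the arm or the gripper's body presses on something with over 40 N, if the wrist force passes 120 N, or if a joint passes its speed limit or range.

### The arm

A 6-joint arm with a two-finger parallel gripper is mounted at the origin on a cart in front of the work surface, level with it; the furniture and walls round the work are solid. World frame = base frame: x ahead of the robot, y to its left, z up, the work surface at z = 0. Lengths are in m, angles in rad, forces in N, time in s.
With the tool pointing down it reaches from about 0.375 to 0.975 m from the base axis. Payload 3.8 kg.
Tool frame: the origin (TCP) lies midway between the tips of the shut fingers; the grasp point (between the pads) lies 19 mm behind it; z points along the fingers, y is the line along which they close (so a half turn about z gives the same grasp; the last joint's range is limited). The gripper opens to 85 mm and grips with 20 to 120 N. Pads are 22 mm wide; open, the fingers measure 114 mm over their backs; the gripper's body (76 mm by 85 mm) begins 54 mm behind the grasp point. The pads swing forward as they close: fully open they stand 13 mm farther back than shut.
Start: joints at [1.146, 0.264, 1.604, -0, 1.274, -0.037], TCP at [0.255, 0.625, 0.231] pointing down, gripper open.
Joint ranges: [-2.63, 2.63], [-0.94, 2.18], [0.31, 2.57], [-1.31, 4.45], [0, 2.66], [-2.55, 2.55]. Speed limits (rad/s): [2.57, 2.57, 3.14, 3.14, 3.14, 3.14].

### API

Orientations are given as a rotation vector (axis times angle).
In Python, from workcell import bot, cams gives the robot as it stands.
- The arm moves only by the tool play_rows, never from a script. Its argument "rows" is a list of rows, each a list of 2 entries, a list of its own where there are three numbers: the shift along the tool's x, y, z scaled (see below), then the turn, a rotation vector about the tool's x, y, z scaled (see below). A call has 1 to 20 rows; each row is the pose to reach, as a shift and turn from the pose commanded when the call began, along the tool's axes at that moment; what a row does not reach only later rows make up. The controller multiplies each number of a shift by 250 mm and each number of a turn by 45 degrees. A row lasts 1/12 s, in which the tool goes at most 41.7 mm and 7.16 degrees, less where a joint would pass 70% of its speed; a pose out of reach is approached as far as the arm can. A call with a number of a shift or a turn outside -1 to 1 is refused whole. A call with a gripper value outside its range is refused whole. "claw" is the opening, from -1 (shut) to 1 (fully open), set as the call begins (left out, the last holds). The fingers move at their own pace and stop on an object; "newtons" is the grip in N (left out, the last holds). Time passes only in rows, so rows that repeat a pose let the fingers close. It gives the time, the measured TCP pose, the force, the opening and the grip force at its end, in the units of the state.
- bot.read_state(): the state, without advancing time (a new reading comes with each control period).
- cams.read_camera(name): name is "scene" or "top" or "wrist"; returns a dict with "image" (400x640x3 uint8, red, green, blue), "K" (3x3 intrinsics, pixels), "k1" (the pictures are not rectified: a ray, as slopes to the right and down, at radius r is drawn at 1 + k1 r^2 times it, then the intrinsics apply), "T" (4x4, takes a point from camera to world coordinates); the wrist camera has in their place "mount" (4x4, takes a point from camera to tool coordinates, whose origin is the TCP and whose axes are the flange's). Camera axes: x right, y down, z forward; pixel columns grow to the right and rows downward; lengths in m; the calibration is good to about 2 mm. A picture is of the moment at which its call begins: read the wrist's pose just before it. There is no depth.
- bot.finish_job(): hands the job in; it is judged then, once.
The state is a dict: "time": time; "q": joint angles; "joint_vel": joint speeds; "joint_torque": joint torques, N m; "tool_pos": TCP position; "tcp_rot": TCP orientation; "wrist_force": force on the tool from outside, world axes, zero at the start; "torque": the same for the moment, N m; "width": opening from 0.0 (shut) to 1.0 (fully open); "grip_force": force on a finger pad.
Only numpy, scipy, OpenCV 4.12 (cv2) and the standard library are available. Lean on these libraries where they do the work, as an engineer would, in place of code of your own. Each camera call takes 0.05 s, during which the arm holds its last target. There are 200 camera calls.

## Working session

There is one attempt and no reset: what is moved stays moved. The work goes in short steps, Python scripts to look and compute and a tool call to move; the robot and the scene stay as the last step left them, time stands still between calls to the robot, and variables do not carry over. Pictures are saved under pics/ and viewed, at most 10 in all, crops included, and the job is handed in when it is done.

Besides the shell and the picture viewer there is one more tool, called after "Emit:" as name(argument=value, ...), one argument or row to a line, values as JSON. play_rows: Moves the arm, as the interface text tells. Its arguments: {"type":"object","properties":{"rows":{"type":"array","items":{"type":"array"}},"claw":{"type":"number"},"newtons":{"type":"number"}},"required":["rows"]}

```bash
mkdir -p pics; cat > h.py <<'E'
import numpy as np, cv2
from scipy.spatial.transform import Rotation as R
from workcell import bot, cams
def cam(n):
    s=bot.read_state(); c=cams.read_camera(n)
    if n=="wrist":
        T=np.eye(4);T[:3,:3]=R.from_rotvec(s["tcp_rot"]).as_matrix();T[:3,3]=s["tool_pos"];c["T"]=T@c["mount"]
    return c
def D(c): return np.array([c["k1"],0,0,0,0.])
def toplane(c,px,z):
    p=cv2.undistortPoints(np.array(px,float).reshape(-1,1,2),c["K"],D(c),None,None).reshape(-1,2)
    d=np.c_[p,np.ones(len(p))]@c["T"][:3,:3].T;o=c["T"][:3,3]
    return o+d*((z-o[2])/d[:,2])[:,None]
def proj(c,P):
    Ti=np.linalg.inv(c["T"]);r=cv2.Rodrigues(Ti[:3,:3])[0]
    return cv2.projectPoints(np.array(P,float).reshape(-1,1,3),r,Ti[:3,3],c["K"],D(c))[0].reshape(-1,2)
def save(n,im): cv2.imwrite("pics/"+n+".png",np.ascontiguousarray(im[...,::-1]))
E
python3 - <<'E'
from h import *
import pickle
for n in ("top","scene","wrist"):
    c=cam(n);save(n+"0",c["image"]);pickle.dump(c,open(n+"0.pkl","wb"));print(n,np.round(c["T"],3).tolist(),c["K"].tolist(),c["k1"])
print(bot.read_state())
E
```

```text
top [[0.014, -0.996, 0.09, 0.454], [-0.999, -0.017, -0.034, -0.008], [0.035, -0.09, -0.995, 1.168], [0.0, 0.0, 0.0, 1.0]] [[465.47646447183405, 0.0, 320.6283648230842], [0.0, 465.47646447183405, 197.93949863922487], [0.0, 0.0, 1.0]] -0.10557056443126997
scene [[-0.71, -0.333, 0.621, -0.048], [-0.704, 0.352, -0.617, 0.559], [-0.013, -0.875, -0.485, 0.594], [0.0, 0.0, 0.0, 1.0]] [[407.27984702836744, 0.0, 328.7316617459509], [0.0, 407.27984702836744, 201.52276873592507], [0.0, 0.0, 1.0]] 0.01992128874337762
wrist [[0.377, 0.886, 0.271, 0.186], [0.926, -0.36, -0.113, 0.652], [-0.003, 0.293, -0.956, 0.372], [0.0, 0.0, 0.0, 1.0]] [[299.2926595471098, 0.0, 322.7596618259448], [0.0, 299.2926595471098, 197.33239701271907], [0.0, 0.0, 1.0]] -0.04725498358193814
{'time': 0.15, 'q': array([ 1.14612493e+00,  2.64578719e-01,  1.60508276e+00, -7.00095175e-06,
        1.27369277e+00, -3.68987823e-02]), 'joint_vel': array([-5.41254269e-05, -2.14963927e-03, -2.90857290e-03, -1.33365267e-03,
       -1.03907623e-03,  3.77631971e-04]), 'joint_torque': array([-3.58030893e-04, -5.15904915e+01, -3.67958951e+01, -1.28505694e-04,
        8.04888492e-03, -2.99292844e-05]), 'tool_pos': array([0.25500217, 0.62435852, 0.23023683]), 'tcp_rot': array([-6.05222909e-01, -3.08233866e+00,  2.69580880e-03]), 'wrist_force': array([ 0.03854852,  0.11397824, -0.1730444 ]), 'torque': array([0.00128902, 0.01663688, 0.0095118 ]), 'grip_force': 0.0, 'width': 0.9993685800160402}
```

View pics/top0.png

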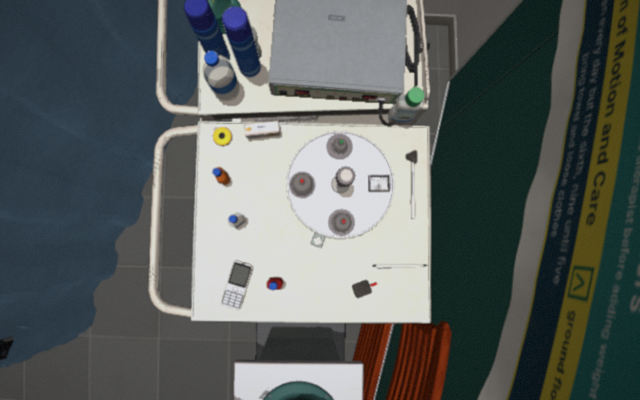

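View pics/scene0.png

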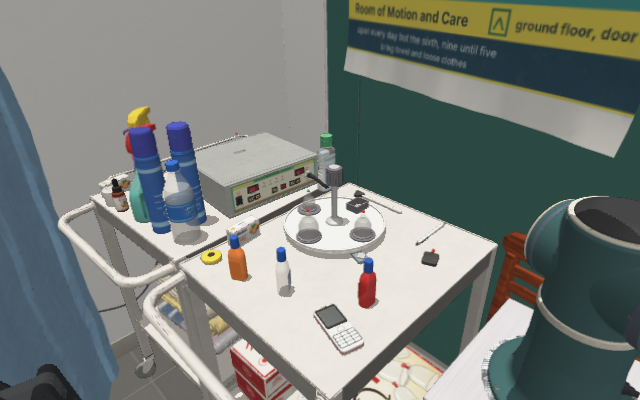

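The top view shows the clear bottle at about (237,220), the tray centre at about (341,185), the pocket at about (378,183) to the right, and the pointer at about (318,240). The orange bottle at (221,176) and the red one at (275,284) are decoys. I'll zoom in next.

```bash
python3 - <<'E'
from h import *
import pickle
c=pickle.load(open("top0.pkl","rb"));s=pickle.load(open("scene0.pkl","rb"))
a=cv2.resize(c["image"][125:250,275:405],None,fx=4,fy=4,interpolation=cv2.INTER_CUBIC) #520x500
b=cv2.resize(c["image"][205:240,215:250],None,fx=7,fy=7,interpolation=cv2.INTER_CUBIC) #245x245
d=cv2.resize(s["image"][240:300,255:310],None,fx=4,fy=4,interpolation=cv2.INTER_CUBIC)#220x240
im=np.zeros((500,780,3),np.uint8);im[:500,:520]=a;im[:245,525:770]=b;im[250:490,525:745]=d
save("crop",im)
print(toplane(c,[[341,185],[290,185],[393,185]],.022),toplane(c,[[378,183]],.03),toplane(c,[[318,240]],.01),toplane(c,[[237,220]],.08))
E
```

```text
[[ 0.59183616 -0.09778395  0.022     ]
 [ 0.58956216  0.02872313  0.022     ]
 [ 0.59426605 -0.22820561  0.022     ]] [[ 0.59757401 -0.1890939   0.03      ]] [[ 0.45489394 -0.0429228   0.01      ]] [[0.49843395 0.14883405 0.08      ]]
```

View pics/crop.png

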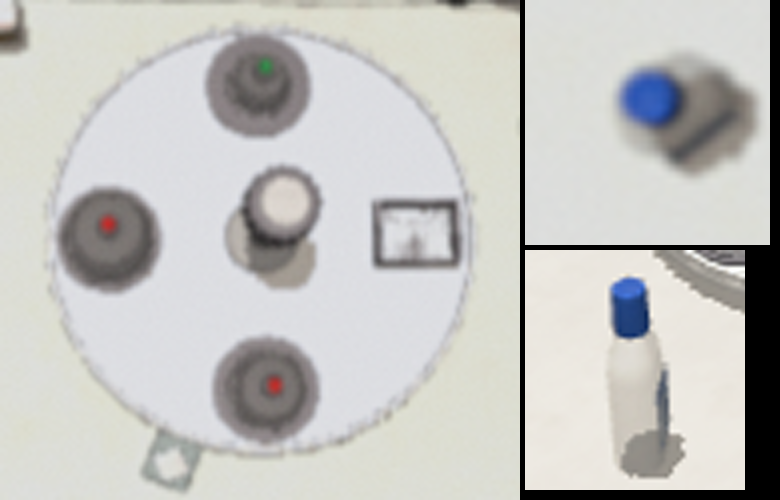

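```bash
python3 - <<'E'
from h import *
import pickle
c=pickle.load(open("top0.pkl","rb"));s=pickle.load(open("scene0.pkl","rb"));w=pickle.load(open("wrist0.pkl","rb"))
print(np.round(w["mount"],3))
print(R.from_rotvec(bot.read_state()["tcp_rot"]).as_matrix().round(3))
print("cap",toplane(c,[[125/7+215-.5,98/7+205-.5]],.11), toplane(s,[[255+105/4,240+38/4]],.11))
t=lambda px,z:toplane(c,np.array(px)/4+[275,125]-.4,z)
print("tray L R T B",t([[52,241],[472,241],[262,28],[262,455]],.022))
print("pocket",t([[417,233]],.043),"ptr",t([[171,463]],.010),"knob",t([[284,200]],.18),"line",toplane(c,np.array([[150,158],[210,112]])/7+[214.5,204.5],.04))
E
```

```text
[[ 0.001 -0.956 -0.293  0.075]
 [ 1.     0.001 -0.    -0.001]
 [ 0.001 -0.293  0.956 -0.142]
 [ 0.     0.     0.     1.   ]]
[[-0.926  0.378 -0.001]
 [ 0.378  0.926 -0.002]
 [ 0.    -0.002 -1.   ]]
cap [[0.50044387 0.15514109 0.11      ]] [[0.50077268 0.15194493 0.11      ]]
tray L R T B [[ 0.58983125  0.03466657  0.022     ]
 [ 0.59462457 -0.22719455  0.022     ]
 [ 0.72710365 -0.09428147  0.022     ]
 [ 0.45967431 -0.09690744  0.022     ]]
pocket [[ 0.59635018 -0.18913016  0.043     ]] ptr [[ 0.45400517 -0.04132193  0.01      ]] knob [[ 0.59557714 -0.09515744  0.18      ]] line [[0.48292402 0.1567293  0.04      ]
 [0.49915043 0.13643359 0.04      ]]
```

Emit:
play_rows(
  rows=[
    [[-0.81,-0.69,0],[0,0,0]],
    [[-0.81,-0.69,0],[0,0,0]],
    [[-0.81,-0.69,0],[0,0,0]],
    [[-0.81,-0.69,0],[0,0,0]],
    [[-0.81,-0.69,0],[0,0,0]],
    [[-0.81,-0.69,0],[0,0,0]],
    [[-0.81,-0.69,0],[0,0,0]],
  ],
  claw=1,
)

```text
time: 0.73
tool_pos: [0.3788, 0.3842, 0.2309]
tcp_rot: [0.609, 3.081, -0.004]
wrist_force: [0.2, -0.4, -0.5]
width: 0.998
grip_force: 0.0
```

Emit:
play_rows(
  rows=[
    [[-0.81,-0.69,0],[0,0,0.66]],
    [[-0.81,-0.69,0],[0,0,0.66]],
    [[-0.81,-0.69,0],[0,0,0.66]],
    [[-0.81,-0.69,0],[0,0,0.66]],
    [[-0.81,-0.69,0],[0,0,0.66]],
    [[-0.81,-0.69,0],[0,0,0.66]],
    [[-0.81,-0.69,0],[0,0,0.66]],
    [[-0.81,-0.69,0],[0,0,0.66]],
    [[-0.81,-0.69,0],[0,0,0.66]],
  ],
)

```text
time: 1.48
tool_pos: [0.4998, 0.1515, 0.2309]
tcp_rot: [-1.379, -2.822, 0.0]
wrist_force: [-0.9, 0.7, 0.3]
width: 0.997
grip_force: 0.0
```

```bash
python3 - <<'E'
from h import *
import pickle
c=cam("wrist");save("w1",c["image"]);pickle.dump(c,open("w1.pkl","wb"))
s=bot.read_state();print(s["time"],s["tool_pos"],R.from_rotvec(s["tcp_rot"]).as_matrix().round(3).tolist(),s["q"].round(2))
E
```

```text
1.5333 [0.49938822 0.15238062 0.23099463] [[-0.616, 0.788, -0.001], [0.788, 0.616, 0.0], [0.001, -0.0, -1.0]] [ 0.25 -0.03  1.93  0.    1.24 -0.42]
```

View pics/w1.png

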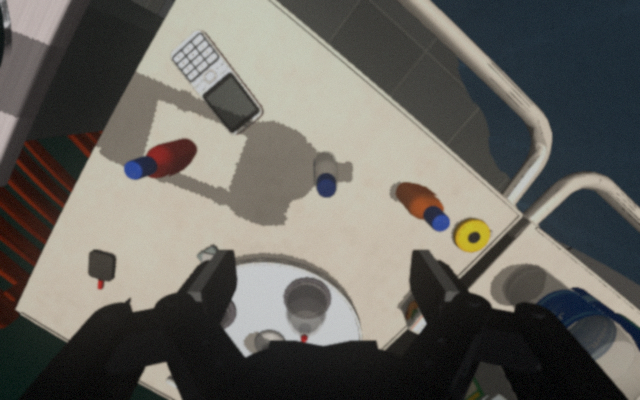

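The wrist image shows the bottle at (323,172) between the finger directions, with its cap at (326,185). Next I'll overlay the bottle model on it and zoom in.

```bash
python3 - <<'E'
from h import *
import pickle
c=pickle.load(open("w1.pkl","rb"))
def ov(xy,yaw):
    k=6;im=cv2.resize(c["image"][140:206,290:360],None,fx=k,fy=k,interpolation=cv2.INTER_CUBIC)
    u=np.array([np.cos(yaw),np.sin(yaw)]);v=np.array([-u[1],u[0]])
    for z,col in((0,(255,0,0)),(.07,(0,255,0))):
        q=[np.r_[xy+a*.013*u+b*.019*v,z] for a,b in((1,1),(1,-1),(-1,-1),(-1,1))]
        p=((proj(c,q)-[290,140]+.5)*k).astype(int);cv2.polylines(im,[p],True,col,1)
    t=np.linspace(0,6.28,30);q=np.c_[xy[0]+.01*np.cos(t),xy[1]+.01*np.sin(t),t*0+.11]
    cv2.polylines(im,[((proj(c,q)-[290,140]+.5)*k).astype(int)],True,(255,255,0),1)
    return im
a=ov(np.array([.5,.153]),np.radians(38));b=cv2.resize(c["image"][140:206,290:360],None,fx=5,fy=6,interpolation=cv2.INTER_CUBIC)
save("ov1",np.hstack([a,b]))
E
```

```text
(no output)
```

View pics/ov1.png

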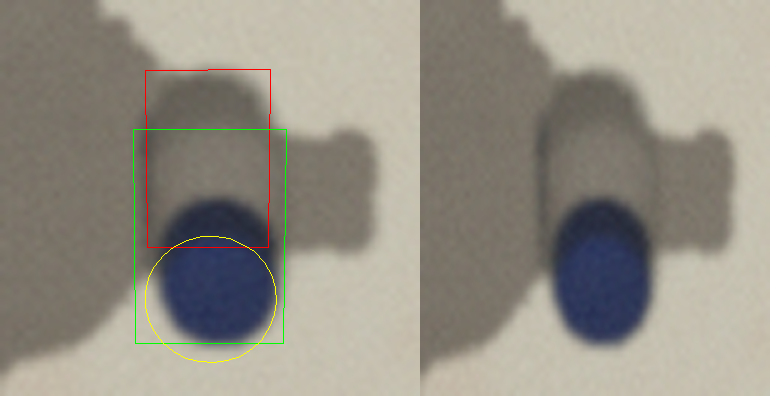

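Emit:
play_rows(
  rows=[
    [[0,0.002,0.12],[0,0,0]],
    [[0,0.004,0.24],[0,0,0]],
    [[0,0.004,0.36],[0,0,0]],
    [[0,0.004,0.48],[0,0,0]],
    [[0,0.004,0.58],[0,0,0]],
    [[0,0.004,0.66],[0,0,0]],
    [[0,0.004,0.71],[0,0,0]],
    [[0,0.004,0.73],[0,0,0]],
    [[0,0.004,0.73],[0,0,0]],
    [[0,0.004,0.73],[0,0,0]],
  ],
)

```text
time: 2.37
tool_pos: [0.5005, 0.154, 0.0492]
tcp_rot: [1.373, 2.825, 0.001]
wrist_force: [-0.4, 0.8, 0.8]
width: 1.004
grip_force: 0.0
```

Emit:
play_rows(
  rows=[
    [[0,0,0],[0,0,0]],
    [[0,0,0],[0,0,0]],
    [[0,0,0],[0,0,0]],
    [[0,0,0],[0,0,0]],
    [[0,0,0],[0,0,0]],
    [[0,0,0],[0,0,0]],
    [[0,0,0],[0,0,0]],
    [[0,0,0],[0,0,0]],
    [[0,0,0],[0,0,0]],
    [[0,0,0],[0,0,0]],
    [[0,0,0],[0,0,0]],
    [[0,0,0],[0,0,0]],
  ],
  claw=-1,
  newtons=30,
)

```text
time: 3.37
tool_pos: [0.501, 0.153, 0.0494]
tcp_rot: [1.375, 2.824, 0.001]
wrist_force: [-1.5, 0.0, 5.3]
width: 0.301
grip_force: 37.4
```

Emit:
play_rows(
  rows=[
    [[0,0,-0.04],[0,0,0]],
    [[0,0,-0.12],[0,0,0]],
    [[0,0,-0.22],[0,0,0]],
    [[0,0,-0.33],[0,0,0]],
    [[0,0,-0.44],[0,0,0]],
    [[0,0,-0.55],[0,0,0]],
    [[0,0,-0.66],[0,0,0]],
    [[0,0,-0.76],[0,0,0]],
    [[0,0,-0.82],[0,0,0]],
    [[0,0,-0.84],[0,0,0]],
    [[0,0,-0.84],[0,0,0]],
  ],
)

```text
time: 4.28
tool_pos: [0.5012, 0.1531, 0.2604]
tcp_rot: [1.374, 2.823, 0.003]
wrist_force: [0.7, -0.3, -0.5]
width: 0.297
grip_force: 36.5
```

Emit:
play_rows(
  rows=[
    [[-0.05,-0.05,0],[0,0,0.05]],
    [[-0.13,-0.12,0],[0,0,0.12]],
    [[-0.22,-0.21,0],[0,0,0.2]],
    [[-0.31,-0.3,0],[0,0,0.28]],
    [[-0.4,-0.39,0],[0,0,0.36]],
    [[-0.49,-0.48,0],[0,0,0.44]],
    [[-0.58,-0.57,0],[0,0,0.52]],
    [[-0.67,-0.65,0],[0,0,0.6]],
    [[-0.76,-0.73,0],[0,0,0.68]],
    [[-0.84,-0.8,0],[0,0,0.74]],
    [[-0.89,-0.85,0],[0,0,0.78]],
    [[-0.91,-0.87,0],[0,0,0.8]],
    [[-0.91,-0.87,0],[0,0,0.8]],
    [[-0.91,-0.87,0],[0,0,0.8]],
  ],
)

```text
time: 5.45
tool_pos: [0.4689, -0.1596, 0.2574]
tcp_rot: [-2.179, -2.259, 0.001]
wrist_force: [0.2, 0.9, -0.7]
width: 0.301
grip_force: 36.6
```

```bash
python3 - <<'E'
from h import *
import pickle
c=cam("wrist");save("w2",c["image"]);pickle.dump(c,open("w2.pkl","wb"))
s=bot.read_state();print(s["time"],s["tool_pos"],R.from_rotvec(s["tcp_rot"]).as_matrix().round(3).tolist(),s["q"].round(2),s["width"],s["grip_force"])
E
```

```text
5.5 [ 0.46918466 -0.1592298   0.2577655 ] [[-0.037, 0.999, -0.002], [0.999, 0.037, 0.001], [0.001, -0.002, -1.0]] [-0.38 -0.1   1.94  0.    1.3  -0.42] 0.299971589730095 36.57450735569
```

View pics/w2.png

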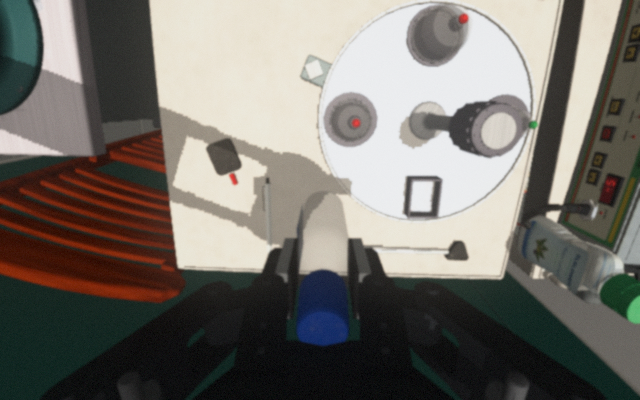

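The wrist view shows the pocket at about (422,196), the pointer diamond at about (315,68) and the whole tray disc. The bottle is held straight. I'll measure these by segmentation and draw an overlay to check.

```bash
cat > meas.py <<'E'
from h import *
import pickle
c=pickle.load(open("w2.pkl","rb"));im=c["image"].astype(int)
# tray rim: white-blue (r-b small) bright vs cream
m=((im[...,0]-im[...,2]<8)&(im.min(2)>165)).astype(np.uint8);m[:,:300]=0;m[:,550:]=0;m[240:]=0
n,l,st,_=cv2.connectedComponentsWithStats(m);k=1+st[1:,4].argmax();cn=max(cv2.findContours((l==k).astype(np.uint8),cv2.RETR_EXTERNAL,cv2.CHAIN_APPROX_NONE)[0],key=len)
h=cv2.convexHull(cn).reshape(-1,2).astype(float)
P=toplane(c,cn.reshape(-1,2).astype(float),.022)
ctr=np.array([.593,-.096])
from scipy.optimize import least_squares
f=lambda x:np.hypot(P[:,0]-x[0],P[:,1]-x[1])-.135
r=least_squares(f,[*ctr],loss="soft_l1",f_scale=.001);C=r.x;print("centre",C,"in",(abs(f(C))<.002).mean())
g=im.mean(2);sub=(g[165:225,395:450]<105).astype(np.uint8)
n,l,st,_=cv2.connectedComponentsWithStats(sub);k=1+st[1:,4].argmax();ys,xs=np.where(l==k)
rc=cv2.minAreaRect(np.c_[xs+395,ys+165].astype(np.float32));print(rc)
B=toplane(c,cv2.boxPoints(rc),.043)[:,:2];pc=B.mean(0);print("pocket",pc,"sides",np.linalg.norm(B-np.roll(B,1,0),axis=1),"box ang",np.degrees(np.arctan2(*(np.roll(B,1,0)-B).T[::-1])))
ptr=toplane(c,[[315,68.5]],.01)[0,:2]
for nm,q in(("pocket",pc),("ptr",ptr)):d=q-C;print(nm,q,np.hypot(*d),np.degrees(np.arctan2(d[1],d[0])))
d=pc-C;a=np.arctan2(d[1],d[0]);b=np.arctan2(*(ptr-C)[::-1])
out=c["image"][0:240,280:560].copy();s=2.8;out=cv2.resize(out,None,fx=s,fy=s)[:600]
dr=lambda Q,col:cv2.polylines(out,[((proj(c,Q)-[280,0]+.5)*s).astype(int)],True,col,1)
t=np.linspace(0,6.28,80);dr(np.c_[C[0]+.135*np.cos(t),C[1]+.135*np.sin(t),t*0+.022],(255,0,0))
u=np.array([np.cos(a),np.sin(a)]);v=np.array([-u[1],u[0]])
for z in(.022,.043):dr([np.r_[C+u*(.095+i*.023)+v*j*.017,z] for i,j in((1,1),(1,-1),(-1,-1),(-1,1))],(0,255,0) if z>.03 else (255,255,0))
for z in(.135,.18):dr(np.c_[C[0]+.02*np.cos(t),C[1]+.02*np.sin(t),t*0+z],(255,0,255))
w=np.array([np.cos(b),np.sin(b)]);x=np.array([-w[1],w[0]]);dr([np.r_[C+w*i+x*j,.01] for i,j in((.165,.015),(.165,-.015),(.135,-.015),(.135,.015))],(0,0,255))
save("ov2",out)
E
python3 meas.py
```

```text
centre [ 0.58766104 -0.09950248] in 0.1963276836158192
((430.9917907714844, 203.4098358154297), (21.254119873046875, 44.68486785888672), 39.80557632446289)
pocket [ 0.6061655  -0.19799139] sides [0.02954334 0.05495129 0.02854531 0.05589784] box ang [ -37.1801485  -123.14771429  144.56548095   57.82365414]
pocket [ 0.6061655  -0.19799139] 0.10021217452122785 -79.35910987038395
ptr [ 0.45462824 -0.0419929 ] 0.14493128232939015 156.62135211596524
```

View pics/ov2.png

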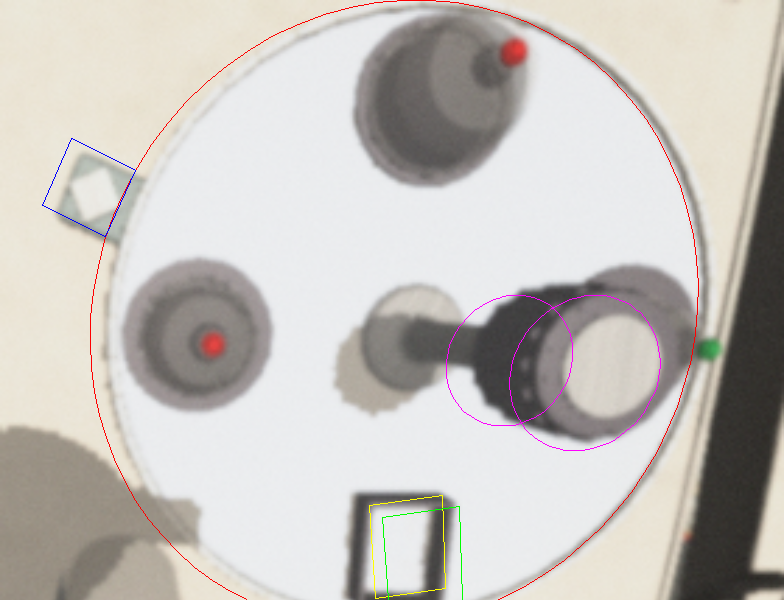

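```bash
cat > meas2.py <<'E'
from h import *
import pickle
from scipy.optimize import least_squares, minimize
from scipy.ndimage import map_coordinates as mc
def circ(c,C,out=0):
    im=cv2.GaussianBlur(c["image"],(3,3),0).astype(float);g=im.mean(2)
    rs=np.arange(.122,.148,.0005);Q=[]
    for it in range(4):
        Q=[]
        for t in np.radians(np.arange(0,360,3)):
            P=np.c_[C[0]+rs*np.cos(t),C[1]+rs*np.sin(t),rs*0+.022];p=proj(c,P)
            if p.min()<1 or p[:,0].max()>638 or p[:,1].max()>230: continue
            s=mc(g,[p[:,1],p[:,0]],order=1)
            if s[:8].min()<150: continue
            k=np.where(s<s[:8].mean()-12)[0]
            if len(k): Q.append(P[k[0],:2])
        Q=np.array(Q);f=lambda x:np.hypot(Q[:,0]-x[0],Q[:,1]-x[1])-.135
        r=least_squares(f,C,loss="soft_l1",f_scale=.001);C=r.x
    return C,len(Q),np.median(abs(f(C)))
def pock(c,C,a0,half=15):
    g=c["image"].astype(float).mean(2)
    i,j=np.meshgrid(np.arange(-.032,.0321,.001),np.arange(-.026,.0261,.001))
    inr=(abs(i)<.0215)&(abs(j)<.0155);inn=(abs(i)<.018)&(abs(j)<.012);wall=(abs(i)<.026)&(abs(j)<.020)&~((abs(i)<.023)&(abs(j)<.017))
    outr=((abs(i)>.0285)|(abs(j)>.0225))
    def sc(x):
        a=x[0];u=np.array([np.cos(a),np.sin(a)]);v=np.array([-u[1],u[0]])
        o=C+u*(.095+x[1])+v*x[2]
        P=np.dstack([o[0]+i*u[0]+j*v[0],o[1]+i*u[1]+j*v[1],i*0+.043]).reshape(-1,3)
        p=proj(c,P);s=mc(g,[p[:,1],p[:,0]],order=1,mode="nearest").reshape(i.shape)
        return s[wall].mean()
    b=min(((sc((np.radians(a),dr,0)),np.radians(a),dr) for a in np.arange(np.degrees(a0)-half,np.degrees(a0)+half,.5) for dr in(-.006,-.003,0,.003,.006)))
    r=minimize(sc,[b[1],b[2],0],method="Nelder-Mead",options=dict(initial_simplex=np.array([[b[1],b[2],0],[b[1]+.03,b[2],0],[b[1],b[2]+.002,0],[b[1],b[2],.002]])))
    a,dr,dt=r.x;u=np.array([np.cos(a),np.sin(a)]);v=np.array([-u[1],u[0]])
    return C+u*(.095+dr)+v*dt,np.degrees(a),r.fun,b
if __name__=="__main__":
  for n in("w2","top0"):
    c=pickle.load(open(n+".pkl","rb"));C,k,e=circ(c,np.array([.593,-.096]));print(n,"C",C,k,e)
    o,a,s,b=pock(c,C,np.radians(-87));d=o-C;print(" pocket",o,np.hypot(*d),"dir",np.degrees(np.arctan2(d[1],d[0])),"box yaw",a,s,b)
    q=toplane(c,[[314.0,68.6]] if n=="w2" else [[317.4,240.4]],.01)[0,:2];d=q-C;print(" ptr",q,np.hypot(*d),np.degrees(np.arctan2(d[1],d[0])))
E
python3 meas2.py
```

```text
w2 C [ 0.59246892 -0.08985458] 75 0.005762656306345065
 pocket [ 0.5936149  -0.18921323] 0.09936526161971718 dir -89.33918839838836 box yaw -87.72899676154695 84.00453442143682 (np.float64(91.39699177448612), np.float64(-1.562069680534925), 0.003)
 ptr [ 0.45342056 -0.04214992] 0.14700401267488294 161.06394740069086
top0 C [ 0.58593946 -0.09715345] 55 0.002285891828982145
 pocket [ 0.59627856 -0.18867053] 0.0920992530607556 dir -83.55436620661912 box yaw -88.85537519223774 116.17720502479081 (np.float64(121.78297134168955), np.float64(-1.457349925415265), -0.003)
 ptr [ 0.45388316 -0.0414478 ] 0.1433247569309658 157.1283971625755
```

Emit:
play_rows(
  rows=[
    [[-0.03,0.06,0.06],[0,0,0]],
    [[-0.07,0.13,0.15],[0,0,0]],
    [[-0.1,0.2,0.25],[0,0,0]],
    [[-0.13,0.26,0.35],[0,0,0]],
    [[-0.13,0.26,0.41],[0,0,0]],
    [[-0.13,0.26,0.43],[0,0,0]],
    [[-0.13,0.26,0.43],[0,0,0]],
    [[-0.13,0.26,0.43],[0,0,0]],
  ],
)

```text
time: 6.17
tool_pos: [0.5358, -0.1894, 0.1516]
tcp_rot: [-2.179, -2.263, -0.0]
wrist_force: [0.5, 0.2, -0.4]
width: 0.296
grip_force: 36.5
```

```bash
python3 - <<'E'
from h import *
import pickle
from meas2 import *
c=cam("wrist");pickle.dump(c,open("w3.pkl","wb"))
s=bot.read_state();print(s["time"],s["tool_pos"],R.from_rotvec(s["tcp_rot"]).as_matrix().round(3).tolist(),s["width"],s["grip_force"])
C=np.array([.593,-.095]);o,a,f,b=pock(c,C,np.radians(-88));d=o-C;print(" pocket",o,np.hypot(*d),"box yaw",a,f,b)
out=c["image"].copy();k=1.25;out=cv2.resize(out,None,fx=k,fy=k,interpolation=cv2.INTER_CUBIC)
a=np.radians(a);u=np.array([np.cos(a),np.sin(a)]);v=np.array([-u[1],u[0]])
for z,h in((.022,0),(.043,0),(.043,.003)):cv2.polylines(out,[((proj(c,[np.r_[o+u*i*(.023+h)+v*j*(.017+h),z] for i,j in((1,1),(1,-1),(-1,-1),(-1,1))])+.5)*k).astype(int)],True,(0,255,0) if h else (255,0,0),1)
save("ov3",out)
E
```

```text
6.2167 [ 0.53635137 -0.18981428  0.15255409] [[-0.038, 0.999, 0.002], [0.999, 0.038, -0.001], [-0.001, 0.002, -1.0]] 0.30138784732420937 36.45563006401062
 pocket [ 0.59509476 -0.18954289] 0.09456609673761865 box yaw -87.59106436301896 70.37984977356288 (np.float64(72.54426178030505), np.float64(-1.5446163880149817), 0)
```

View pics/ov3.png

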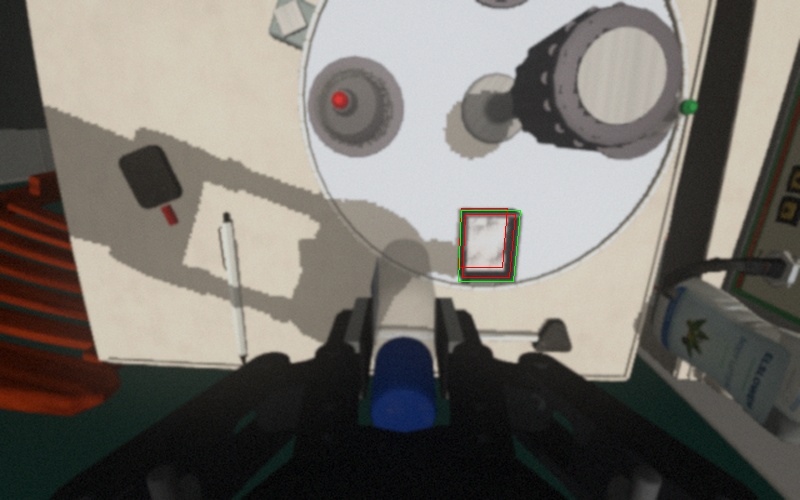

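The overlay matches the pocket rim: centre (0.595,-0.1895), yaw -87.6°. I'll hover over it next and check alignment before inserting.

Emit:
play_rows(
  rows=[
    [[0,0.06,0],[0,0,0]],
    [[-0.005,0.14,0],[0,0,0]],
    [[-0.011,0.2,0],[0,0,0]],
    [[-0.011,0.236,0.03],[0,0,0]],
    [[-0.011,0.236,0.08],[0,0,0]],
    [[-0.011,0.236,0.13],[0,0,0]],
    [[-0.011,0.236,0.18],[0,0,0]],
    [[-0.011,0.236,0.2],[0,0,0]],
    [[-0.011,0.236,0.2],[0,0,0]],
    [[-0.011,0.236,0.2],[0,0,0]],
    [[-0.011,0.236,0.2],[0,0,0]],
  ],
)

```text
time: 7.13
tool_pos: [0.5948, -0.1912, 0.1016]
tcp_rot: [2.181, 2.261, 0.0]
wrist_force: [0.5, -0.3, -0.0]
width: 0.297
grip_force: 36.5
```

```bash
python3 - <<'E'
from h import *
s=bot.read_state();print(s["time"],s["tool_pos"],s["wrist_force"],R.from_rotvec(s["tcp_rot"]).as_matrix().round(3).tolist())
a=cam("scene");save("s4",np.hstack([cv2.resize(a["image"][180:260,280:400],None,fx=6,fy=6,interpolation=cv2.INTER_CUBIC)]))
E
```

```text
7.1333 [ 0.59480238 -0.19118469  0.10155852] [ 0.48346473 -0.28680582 -0.0159868 ] [[-0.036, 0.999, 0.0], [0.999, 0.036, -0.0], [-0.0, 0.0, -1.0]]
```

View pics/s4.png

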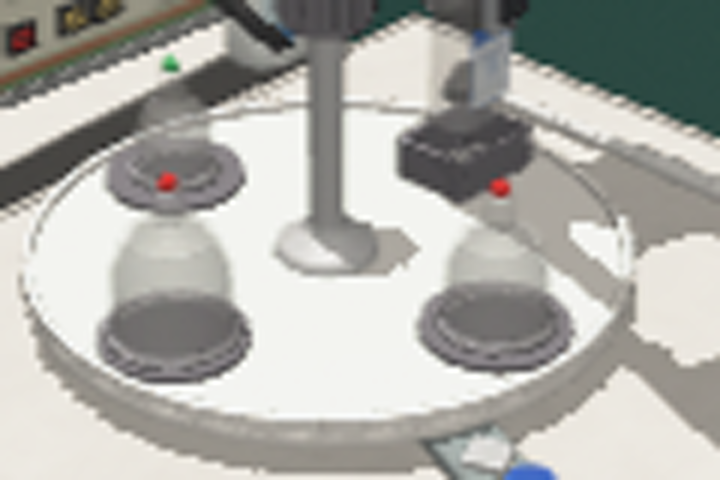

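The bottle hangs over the pocket at about (470,110) in the crop and looks centred. Descending.

Emit:
play_rows(
  rows=[
    [[0.003,0,0.015],[0,0,0]],
    [[0.003,0,0.03],[0,0,0]],
    [[0.003,0,0.045],[0,0,0]],
    [[0.003,0,0.06],[0,0,0]],
    [[0.003,0,0.075],[0,0,0]],
    [[0.003,0,0.09],[0,0,0]],
    [[0.003,0,0.1],[0,0,0]],
    [[0.003,0,0.108],[0,0,0]],
    [[0.003,0,0.112],[0,0,0]],
    [[0.003,0,0.112],[0,0,0]],
    [[0.003,0,0.112],[0,0,0]],
  ],
)

```text
time: 8.1
tool_pos: [0.5949, -0.1903, 0.0733]
tcp_rot: [2.181, 2.261, -0.0]
wrist_force: [0.1, 1.0, -1.0]
width: 0.299
grip_force: 36.5
```

Emit:
play_rows(
  rows=[
    [[0,0,0.004],[0,0,0]],
    [[0,0,0.008],[0,0,0]],
    [[0,0,0.01],[0,0,0]],
    [[0,0,0.01],[0,0,0]],
    [[0,0,0.01],[0,0,0]],
  ],
)

```text
time: 8.52
tool_pos: [0.5951, -0.1903, 0.0714]
tcp_rot: [2.18, 2.261, 0.001]
wrist_force: [-0.4, -0.4, 1.3]
width: 0.299
grip_force: 36.8
```

Emit:
play_rows(
  rows=[
    [[0,0,0],[0,0,0]],
    [[0,0,0],[0,0,0]],
    [[0,0,0],[0,0,0]],
    [[0,0,0],[0,0,0]],
    [[0,0,0],[0,0,0]],
    [[0,0,0],[0,0,0]],
    [[0,0,0],[0,0,0]],
  ],
  claw=0.3,
)

```text
time: 9.1
tool_pos: [0.5947, -0.1902, 0.0707]
tcp_rot: [-2.181, -2.261, 0.0]
wrist_force: [-0.8, 0.1, -1.0]
width: 0.648
grip_force: 0.0
```

Emit:
play_rows(
  rows=[
    [[0,0,-0.03],[0,0,0]],
    [[0,0,-0.08],[0,0,0]],
    [[0,0,-0.15],[0,0,0]],
    [[0,0,-0.23],[0,0,0]],
    [[0,0,-0.33],[0,0,0]],
    [[0,0,-0.43],[0,0,0]],
    [[0,0,-0.53],[0,0,0]],
    [[0,0,-0.63],[0,0,0]],
    [[0,0,-0.7],[0,0,0]],
    [[0,0,-0.72],[0,0,0]],
    [[0,0,-0.72],[0,0,0]],
    [[0,0,-0.72],[0,0,0]],
  ],
)

```text
time: 10.1
tool_pos: [0.5946, -0.1902, 0.2509]
tcp_rot: [2.18, 2.261, 0.0]
wrist_force: [-1.3, 0.8, -0.4]
width: 0.653
grip_force: 0.0
```

```bash
python3 - <<'E'
from h import *
import pickle
s=bot.read_state();print(s["time"],s["tool_pos"],s["q"].round(2),R.from_rotvec(s["tcp_rot"]).as_matrix().round(3).tolist())
t=cam("top");w=cam("wrist");pickle.dump(w,open("w5.pkl","wb"))
save("w5",np.hstack([cv2.resize(t["image"][125:250,275:405],None,fx=3,fy=3,interpolation=cv2.INTER_CUBIC)[:375],cv2.resize(w["image"],None,fx=.64,fy=.9375)]))
E
```

```text
10.1 [ 0.59463022 -0.19015447  0.25088537] [-0.35  0.16  1.7   0.    1.29 -0.39] [[-0.036, 0.999, 0.0], [0.999, 0.036, -0.0], [-0.0, 0.0, -1.0]]
```

View pics/w5.png

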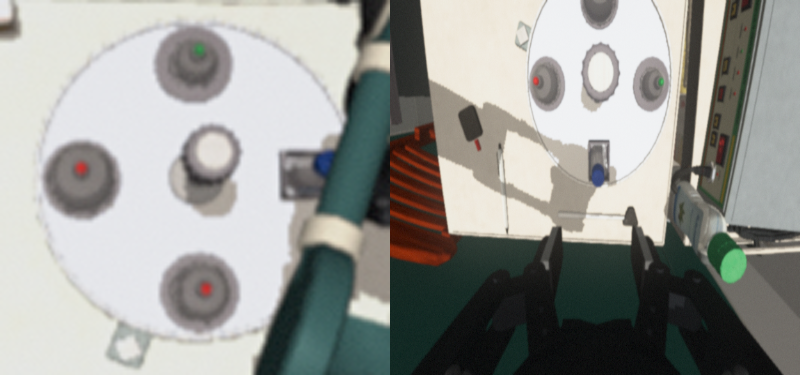

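The bottle stands upright in the pocket and is released. The wrist view shows the knob top at about (328,77) and the pointer at about (206,38). I'll refine the axis position and the pointer direction numerically.

```bash
python3 - <<'E'
from h import *
import pickle
c=pickle.load(open("w5.pkl","rb"));im=c["image"];g=cv2.cvtColor(im,cv2.COLOR_RGB2GRAY)
h=cv2.HoughCircles(cv2.GaussianBlur(g,(3,3),0)[40:115,290:370],cv2.HOUGH_GRADIENT,1,20,param1=80,param2=12,minRadius=12,maxRadius=30)
print(h[0][:3]+[290,40,0])
px=h[0][:2,:2]+[290,40]
print(toplane(c,px,.18),toplane(c,[[328,77]],.18))
# tray centre by canny + robust circle of known radius
e=cv2.Canny(g,40,100);ys,xs=np.where(e);k=(ys<215)&(xs>200)&(xs<470)
P=toplane(c,np.c_[xs[k],ys[k]].astype(float),.022)[:,:2]
best=max(((abs(np.hypot(P[:,0]-x,P[:,1]-y)-.135)<.0012).sum(),x,y) for x in np.arange(.583,.602,.0005) for y in np.arange(-.105,-.085,.0005));print(best)
# diamond: bright blob near pointer
q=proj(c,[[.4537,-.0418,.01]])[0];print(q)
x0,y0=(q-7).astype(int);s=g[max(y0,0):y0+15,x0:x0+15];print(s)
E
```

```text
[[329.5         76.5         20.20000076]
 [294.5        102.5         16.60000038]]
[[ 0.5949247  -0.09705132  0.18      ]
 [ 0.57196371 -0.11447807  0.18      ]] [[ 0.59394513 -0.0974014   0.18      ]]
(np.int64(355), np.float64(0.5909999999999991), np.float64(-0.09649999999999999))
[207.65432563  36.44811636]
[[189 189 193 197 205 214 220 225 227 225 209 186 174 180 180]
 [190 197 202 212 219 226 226 228 229 229 221 195 175 182 184]
 [200 214 218 224 227 228 227 228 228 230 227 209 181 175 186]
 [220 225 226 226 226 229 227 228 229 231 230 217 189 172 176]
 [227 227 227 226 227 226 229 229 230 230 230 225 204 175 169]
 [228 228 226 226 225 226 227 228 230 229 231 228 216 189 169]
 [229 227 227 227 227 227 228 228 229 230 231 229 222 200 173]
 [227 228 227 226 227 226 228 229 229 228 229 230 228 215 187]
 [228 229 229 228 228 226 228 228 228 230 228 231 231 222 198]
 [226 229 228 228 229 226 228 226 231 230 230 231 231 227 214]
 [222 228 229 228 228 226 227 225 228 230 230 230 232 231 223]
 [217 226 229 230 229 229 227 227 228 230 231 229 231 231 228]
 [206 221 229 229 228 227 228 227 229 230 231 230 229 230 224]
 [201 216 226 228 229 229 229 227 228 229 230 230 224 216 203]
 [191 207 224 230 229 229 230 229 227 227 224 215 199 177 164]]
```

Emit:
play_rows(
  rows=[
    [[0.06,0,0],[0,0,0]],
    [[0.14,0.002,0],[0,0,0]],
    [[0.22,0.003,0],[0,0,0]],
    [[0.3,0.005,0],[0,0,0]],
    [[0.36,0.005,0],[0,0,0]],
    [[0.377,0.005,0],[0,0,0]],
    [[0.377,0.005,0.03],[0,0,0]],
    [[0.377,0.005,0.1],[0,0,0]],
    [[0.377,0.005,0.18],[0,0,0]],
    [[0.377,0.005,0.26],[0,0,0]],
    [[0.377,0.005,0.34],[0,0,0]],
    [[0.377,0.005,0.41],[0,0,0]],
    [[0.377,0.005,0.44],[0,0,0]],
    [[0.377,0.005,0.444],[0,0,0]],
    [[0.377,0.005,0.444],[0,0,0]],
  ],
  claw=1,
)

```text
time: 11.45
tool_pos: [0.5922, -0.0965, 0.1391]
tcp_rot: [-2.181, -2.26, 0.001]
wrist_force: [0.0, 0.2, 0.8]
width: 1.0
grip_force: 0.0
```

Emit:
play_rows(
  rows=[
    [[0,0,0],[0,0,0]],
    [[0,0,0],[0,0,0]],
    [[0,0,0],[0,0,0]],
    [[0,0,0],[0,0,0]],
    [[0,0,0],[0,0,0]],
    [[0,0,0],[0,0,0]],
    [[0,0,0],[0,0,0]],
    [[0,0,0],[0,0,0]],
    [[0,0,0],[0,0,0]],
    [[0,0,0],[0,0,0]],
  ],
  claw=-1,
  newtons=40,
)

```text
time: 12.28
tool_pos: [0.5945, -0.0962, 0.1415]
tcp_rot: [2.178, 2.259, 0.004]
wrist_force: [4.7, 0.2, 5.8]
width: 0.456
grip_force: 44.4
```

Emit:
play_rows(
  rows=[
    [[0,0.005,0],[0,0,0]],
    [[0,0.009,0],[0,0,0.02]],
    [[0,0.009,0],[0,0,0.07]],
    [[0,0.009,0],[0,0,0.15]],
    [[0,0.009,0],[0,0,0.24]],
    [[0,0.009,0],[0,0,0.33]],
    [[0,0.009,0],[0,0,0.42]],
    [[0,0.009,0],[0,0,0.51]],
    [[0,0.009,0],[0,0,0.6]],
    [[0,0.009,0],[0,0,0.69]],
    [[0,0.009,0],[0,0,0.77]],
    [[0,0.009,0],[0,0,0.82]],
    [[0,0.009,0],[0,0,0.84]],
    [[0,0.009,0],[0,0,0.84]],
  ],
)

```text
time: 13.45
tool_pos: [0.5946, -0.0962, 0.1415]
tcp_rot: [2.795, 1.432, -0.001]
wrist_force: [-3.4, 0.4, 10.0]
width: 0.454
grip_force: 44.7
```

```bash
python3 - <<'E'
from h import *
s=bot.read_state();print(s["time"],s["tool_pos"],s["q"].round(2),s["wrist_force"],s["torque"],R.from_rotvec(s["tcp_rot"]).as_matrix().round(3).tolist())
import pickle
c=cam("top");pickle.dump(c,open("t6.pkl","wb"));save("t6",c["image"])
im=c["image"].astype(int)
b=(im[...,2]-im[...,0]>60)&(im[...,2]-im[...,1]>30)
n,l,st,ce=cv2.connectedComponentsWithStats(b[120:260,270:410].astype(np.uint8))
for i in range(1,n):
    if st[i,4]>8: print(st[i,4],ce[i]+[270,120],toplane(c,[ce[i]+[270,120]],.13))
E
```

```text
13.45 [ 0.59462067 -0.09623299  0.14147402] [-0.2   0.2   1.86 -0.    1.09  0.42] [-3.43697054  0.41942536 10.04330123] [-0.17906139 -0.01671616 -0.02166661] [[0.584, 0.812, -0.0], [0.812, -0.584, -0.001], [-0.001, 0.0, -1.0]]
37 [375.62162162 203.43243243] [[ 0.53857102 -0.167935    0.13      ]]
```

Emit:
play_rows(
  rows=[
    [[0,0,0],[0,0,0.02]],
    [[0,0,0],[0,0,0.07]],
    [[0,0,0],[0,0,0.15]],
    [[0,0,0],[0,0,0.24]],
    [[0,0,0],[0,0,0.33]],
    [[0,0,0],[0,0,0.42]],
    [[0,0,0],[0,0,0.51]],
    [[0,0,0],[0,0,0.6]],
    [[0,0,0],[0,0,0.69]],
    [[0,0,0],[0,0,0.77]],
    [[0,0,0],[0,0,0.82]],
    [[0,0,0],[0,0,0.84]],
    [[0,0,0],[0,0,0.84]],
  ],
)

```text
time: 14.58
tool_pos: [0.5946, -0.0963, 0.1415]
tcp_rot: [3.108, 0.45, -0.0]
wrist_force: [-2.3, 0.4, 9.7]
width: 0.459
grip_force: 44.7
```

Emit:
play_rows(
  rows=[
    [[0,0,0],[0,0,0.02]],
    [[0,0,0],[0,0,0.07]],
    [[0,0,0],[0,0,0.15]],
    [[0,0,0],[0,0,0.24]],
    [[0,0,0],[0,0,0.33]],
    [[0,0,0],[0,0,0.42]],
    [[0,0,0],[0,0,0.51]],
    [[0,0,0],[0,0,0.6]],
    [[0,0,0],[0,0,0.69]],
    [[0,0,0],[0,0,0.75]],
    [[0,0,0],[0,0,0.79]],
    [[0,0,0],[0,0,0.81]],
    [[0,0,0],[0,0,0.81]],
    [[0,0,0],[0,0,0.81]],
  ],
)

```text
time: 15.75
tool_pos: [0.5946, -0.0965, 0.1415]
tcp_rot: [3.093, -0.544, -0.0]
wrist_force: [-2.4, -0.0, 9.5]
width: 0.457
grip_force: 44.7
```

```bash
python3 - <<'E'
from h import *
import pickle
s=bot.read_state();print(s["time"],s["tool_pos"],s["q"].round(2),s["wrist_force"],s["grip_force"],R.from_rotvec(s["tcp_rot"]).as_matrix().round(3).tolist())
A=np.array([.5945,-.0963])
ang=lambda q:(np.hypot(*(q[:2]-A)).round(4),np.degrees(np.arctan2(*(q[:2]-A)[::-1])).round(1))
for nm in("top","scene","wrist"):
    c=cam(nm);pickle.dump(c,open("e_%s.pkl"%nm,"wb"));im=c["image"].astype(int)
    b=(im[...,2]-im[...,0]>60)&(im[...,2]-im[...,1]>30)
    r=(im[...,0]-im[...,1]>70)&(im[...,0]-im[...,2]>70); g=(im[...,1]-im[...,0]>45)&(im[...,1]-im[...,2]>25)
    for k,m,z in(("blue",b,.13),("red",r,.1),("green",g,.1)):
        n,l,st,ce=cv2.connectedComponentsWithStats(m.astype(np.uint8))
        for i in range(1,n):
            q=toplane(c,[ce[i]],z)[0]
            if st[i,4]>3 and np.hypot(*(q[:2]-A))<.125: print(nm,k,st[i,4],ce[i].round(1),q.round(4),ang(q))
    q=proj(c,[[*(A+.0*A),.022],[.4537,-.0418,.01]]);print(nm,q.round(1).tolist())
print("ptr",ang(np.array([.4537,-.0418])))
E
```

```text
15.75 [ 0.59463993 -0.09645084  0.14146115] [-0.2   0.2   1.86 -0.    1.09  1.72] [-2.43289139 -0.03651671  9.48800522] 44.716370701789856 [[0.94, -0.341, -0.0], [-0.341, -0.94, -0.001], [0.0, 0.001, -1.0]]
top blue 42 [328.1 216. ] [ 0.5086 -0.0612  0.13  ] (np.float64(0.0928), np.float64(157.7))
top red 8 [304.1 165.9] [ 0.6256 -0.0056  0.1   ] (np.float64(0.0959), np.float64(71.1))
top [[340.4, 183.9], [317.5, 240.5]]
scene blue 82 [350.  204.9] [ 0.4992 -0.0535  0.13  ] (np.float64(0.1044), np.float64(155.8))
scene red 7 [318.7 181. ] [ 0.6872 -0.1332  0.1   ] (np.float64(0.0997), np.float64(-21.7))
scene red 5 [299.2 206.4] [ 0.6202 -0.002   0.1   ] (np.float64(0.0977), np.float64(74.7))
scene green 4 [366.  193.8] [ 0.5441 -0.165   0.1   ] (np.float64(0.0852), np.float64(-126.2))
scene [[333.7, 222.5], [360.4, 257.4]]
wrist red 140 [322.8  69.9] [ 0.6836 -0.1297  0.1   ] (np.float64(0.0951), np.float64(-20.5))
wrist red 75 [185.7 218.9] [ 0.6289 -0.0134  0.1   ] (np.float64(0.0898), np.float64(67.5))
wrist [[321.5, 192.2], [318.7, 320.8]]
ptr (np.float64(0.151), np.float64(158.8))
```

Emit:
play_rows(
  rows=[
    [[0,0,0],[0,0,0]],
    [[0,0,0],[0,0,0]],
    [[0,0,0],[0,0,0]],
    [[0,0,0],[0,0,0]],
    [[0,0,0],[0,0,0]],
    [[0,0,0],[0,0,0]],
  ],
)

```text
time: 16.4
tool_pos: [0.5946, -0.0964, 0.1415]
tcp_rot: [3.093, -0.544, -0.0]
wrist_force: [-1.8, 0.9, 9.7]
width: 0.459
grip_force: 44.7
```

```bash
python3 -c "
from workcell import bot
print(bot.read_state()['joint_vel'].round(4)); print(bot.finish_job())"
```

```text
[ 0.0005  0.0016  0.0002  0.0017 -0.0004  0.0015]
the job is handed in; nothing more can be done
None
```

The job is handed in at 16.4 s: the gel bottle was placed in the pocket and released, the carousel turned clockwise so the pocket is within about 2° of the pointer by camera measurement (7° allowed), and the gripper still holds the knob at about 45 N; the hand-in returned no verdict.

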